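# Hold a bridge blank in the light-curing box

### The arm

A 6-joint arm with a two-finger parallel gripper is mounted at the origin on the work surface. World frame = base frame: x ahead of the robot, y to its left, z up, the work surface at z = 0. Lengths are in mm, angles in rad, forces in N, time in s.
With the tool pointing down it reaches from about 400 to 925 mm from the base axis. Payload 12.5 kg.
Tool frame: the origin (TCP) lies midway between the tips of the shut fingers; the grasp point (between the pads) lies 19 mm behind it; z points along the fingers, y is the line along which they close (so a half turn about z gives the same grasp; the last joint's range is limited). The gripper opens to 95 mm and grips with 3 to 60 N. Pads are 20 mm wide; open, the fingers measure 119 mm over their backs; the gripper's body (75 mm by 180 mm) begins 59 mm behind the grasp point.
Start: joints at [1.227, 0.491, 1.559, -0, 1.092, -0.106], TCP at [147.21, 607.434, 214.661] pointing down, gripper open.
Joint ranges: [-3.1, 3.1], [-0.84, 2.19], [0.05, 2.79], [-1.13, 4.28], [0.06, 2.93], [-2.69, 2.69]. Speed limits (rad/s): [2.22, 2.22, 2.79, 3.14, 3.14, 3.14].

### API

Orientations are given as [roll, pitch, yaw] about the fixed x, y, z axes, in that order (R = Rz(yaw) Ry(pitch) Rx(roll)).
In Python, from cell import state, read_camera, camera_info, env gives the robot as it stands.
- The arm moves only by the tool move_arm, never from a script. Its argument "commands" is a list of rows, each a list of 3 entries, a list of its own where there are three numbers: the shift along the world's x, y, z in cm, then the turn, a rotation vector about the world's x, y, z in degrees, then the opening, from 0 (shut) to 1 (fully open). A call has 1 to 10 rows; each row shifts and turns the commanded pose from where the row before left it; what a row does not reach is not made up. A row lasts 1/10 s, in which the tool goes at most 50 mm and 8.59 degrees, less where a joint would pass 70% of its speed; a pose out of reach is approached as far as the arm can. A call with a gripper value outside its range is refused whole. The fingers move at their own pace and stop on an object; the grip force is fixed at half the most. Time passes only in rows, so rows that do not move let the fingers close. It gives the time, the measured TCP pose, the force, the opening and the grip force at its end, in the units of the state.
- state(): the state, without advancing time (a new reading comes with each control period).
- read_camera(name): name is "scene" or "top" or "wrist"; returns the picture (420x560x3 uint8, blue, green, red); there is no depth.
- camera_info(name): a dict with "K" (3x3 intrinsics, pixels), "cam_to_world" (4x4, takes a point from camera to world coordinates). Camera axes: x right, y down, z forward; pixel columns grow to the right and rows downward; lengths in mm; the calibration is good to about 2 mm. The wrist camera is an equidistant fisheye: a pixel r from the principal point sees the ray r / f radians off the axis. A picture is of the moment at which its call begins: read the wrist's pose just before it. camera_info takes no time and is no camera call; for the wrist camera it gives the pose at the moment of the call.
- env.job_done(): hands the job in; it is judged then, once.
The state is a dict: "t": time; "joints": joint angles; "qvel": joint speeds; "tau": joint torques, N m; "eef_pos": TCP position; "tcp_rot": TCP orientation; "ft_force": force on the tool from outside, world axes, zero at the start; "moment": the same for the moment, N m; "opening": opening from 0.0 (shut) to 1.0 (fully open); "grip_force": force on a finger pad.
Only numpy, scipy, OpenCV 4.12 (cv2) and the standard library are available. Lean on these libraries where they do the work, as an engineer would, in place of code of your own. Each camera call takes 0.05 s, during which the arm holds its last target. There are 200 camera calls.

### The job

Get the curing box ready by pushing its open reflector drawer fully home until it clicks in, then take the longest of the three wooden blanks out of the stand and lower it upright, end first, through the narrow slot in the box's top until about half its length is inside. Finish while still holding it there, still and upright: the gripper alone carries it, it does not rest on the drawer's tray and is not pressed against the slot. Leave the two shorter blanks and everything else on the bench where they are.

Things in the scene. Friction and masses are not known exactly. Their poses are not given: they have to be found in the camera images.
- slot (a point): Centre of the slot's mouth in the flat top face of the light-curing box, 125 mm above the bench. The slot goes straight down through the 8 mm aluminium top plate: 14 mm along x, 34 mm along y (a blank has 2 mm to spare on every side). Below it is an open chamber; with the drawer home, the tray floor is 113 mm below the mouth. Axes as the box's.
- curebox: Light-curing box, fixed, left or right on the bench (stand on the other side). Origin: centre of the underside, 20 mm before the slot's centre. x points from drawer front to back, about away from the robot; z up. Grey base 220 (x) x 160 (y) mm, 62 mm high; white hood over all but its front 60 mm, 125 mm high.
- drawer (a joint): How far the reflector drawer is open, in m: 0 = home. It slides in along the box's +x. About 1 N of friction; over the last 10 mm a sprung ball detent adds up to about 5 N, then draws the drawer against its stop and keeps it there.
- drawer_front (a point): Centre of the drawer's flat aluminium front (outer face, 156 mm wide, from 4 to 56 mm above the bench, 12 mm thick). Axes as the box's. It moves with the drawer; with the drawer home it lies 142 mm before the slot's centre along the box's x. Push it anywhere near its middle.
- blank_center (a point): Centre of the longest blank: a plain wooden bar 10 mm (x) by 30 mm (y) by 140 mm (z, upright), 30 to 55 g, standing in a pocket of the stand. Its foot is 70 mm below this point, its top 70 mm above. Grip it near its top, across the 10 mm, so that its lower half can go into the box.
- blank_foot (a point): Centre of the longest blank's lower end face; axes as the blank's.
- stand: Fixed light wooden block, 60 mm (x) by 210 mm (y) by 40 mm high; origin at the centre of its underside. Three equal pockets in a row at y = -65, 0 and +65 mm, each 12 by 32 mm and 30 mm deep (floor 10 mm above the bench), hold the three upright blanks in any order, their x and y axes along the stand's.
- short_a_center (a point): Centre of the middle-length blank (10 x 30 x 90 mm), in another pocket. Stays there.
- short_b_center (a point): Centre of the shortest blank (10 x 30 x 70 mm), in another pocket. Stays there.
- sanding_block_mid (a point): Cork and wood sanding block 85 x 45 x 30 mm, lying in the gap between box and stand. Stays.
- offcut_mid (a point): Round wooden offcut 48 mm across, 40 mm high, in the gap between box and stand. Stays.
- glue_mid (a point): Standing glue bottle, 52 mm across, 130 mm high, in the gap, farthest from the robot. Stays.
- plane_mid (a point): Wooden hand plane 160 x 50 mm, about 70 mm high, at the right. Stays.
- mallet_mid (a point): Wooden mallet lying at the left. Stays.
- chisel_mid (a point): Wood-handled driver lying at the right. Stays.
Mind the look-alikes: they are no part of the job. What is shaped like the part that bears blank_center but blue, orange or purple is not meant.

How it is judged:
By the outcome, as a careful person would: the job done as asked, in the order asked, and still so for the second after the job is handed in, while the arm keeps its last pose, push and grip.
It also fails if it takes over 69 s, if anything falls off the work surface, if the arm or the gripper's body presses on something with over 40 N, if the wrist force passes 120 N, or if a joint passes its speed limit or range.

## Working session

There is one attempt and no reset: what is moved stays moved. The work goes in short steps, Python scripts to look and compute and a tool call to move; the robot and the scene stay as the last step left them, time stands still between calls to the robot, and variables do not carry over. Pictures are saved under pics/ and viewed, at most 10 in all, crops included, and the job is handed in when it is done.

Besides the shell and the picture viewer there is one more tool, called after "Request:" as name([rows], argument=value, ...), one row to a line, values as JSON. move_arm: Moves the arm, as the interface text tells. Its arguments: {"type":"object","properties":{"commands":{"type":"array"}},"required":["commands"]}

```bash
mkdir -p pics
python3 - <<'E'
from cell import *
import cv2,numpy as np
for n in("scene","top"):
    cv2.imwrite(f"pics/{n}0.png",cv2.resize(read_camera(n),(800,600)))
    c=camera_info(n);print(n,np.round(c["K"],1).tolist(),np.round(c["cam_to_world"],3).tolist())
s=state();print(s)
E
```

```text
scene [[405.5, 0.0, 280.8], [0.0, 405.5, 205.2], [0.0, 0.0, 1.0]] [[0.411, 0.524, -0.746, 1410.104], [0.912, -0.237, 0.336, -377.142], [-0.001, -0.818, -0.575, 738.596], [0.0, 0.0, 0.0, 1.0]]
top [[478.8, 0.0, 270.2], [0.0, 478.8, 215.3], [0.0, 0.0, 1.0]] [[-0.001, -0.98, 0.2, 302.929], [-1.0, -0.001, -0.008, -3.781], [0.008, -0.2, -0.98, 1470.366], [0.0, 0.0, 0.0, 1.0]]
{'t': 0.1, 'joints': array([ 1.22738842e+00,  4.91453498e-01,  1.55938410e+00,  1.90673085e-05,
        1.09171938e+00, -1.05623122e-01]), 'qvel': array([-0.00063239, -0.0017137 , -0.00245432, -0.00019033, -0.00051998,
       -0.00013712]), 'tau': array([ 2.25111682e-03, -6.13621688e+01, -2.58602607e+01,  6.94162538e-02,
        4.70193231e-02, -7.43667442e-05]), 'eef_pos': array([147.13255314, 607.21032254, 214.15015145]), 'tcp_rot': array([-3.14063548e+00, -1.18484065e-04,  2.90379902e+00]), 'ft_force': array([ 0.00287571,  0.88315264, -0.15797685]), 'moment': array([ 0.00567478, -0.02591221,  0.03598729]), 'grip_force': 0.0, 'opening': 1.0006063255322384}
```

View pics/scene0.png

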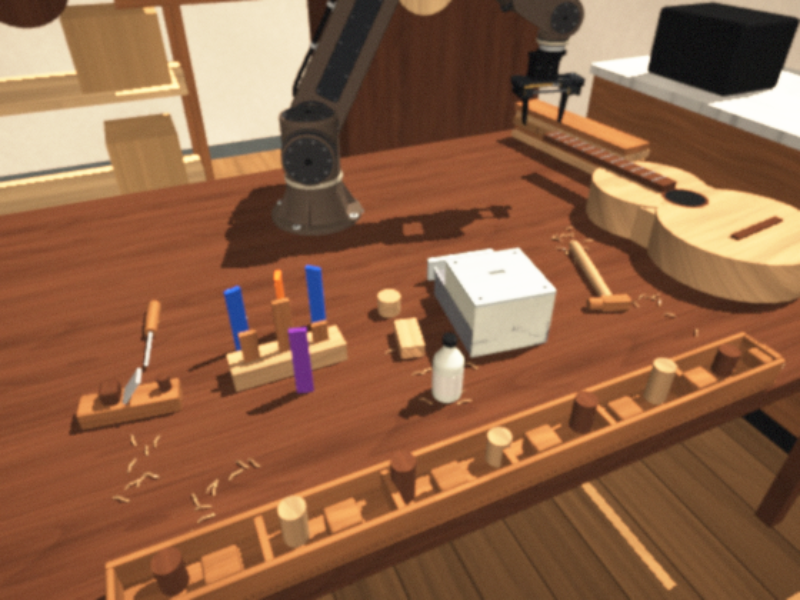

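View pics/top0.png

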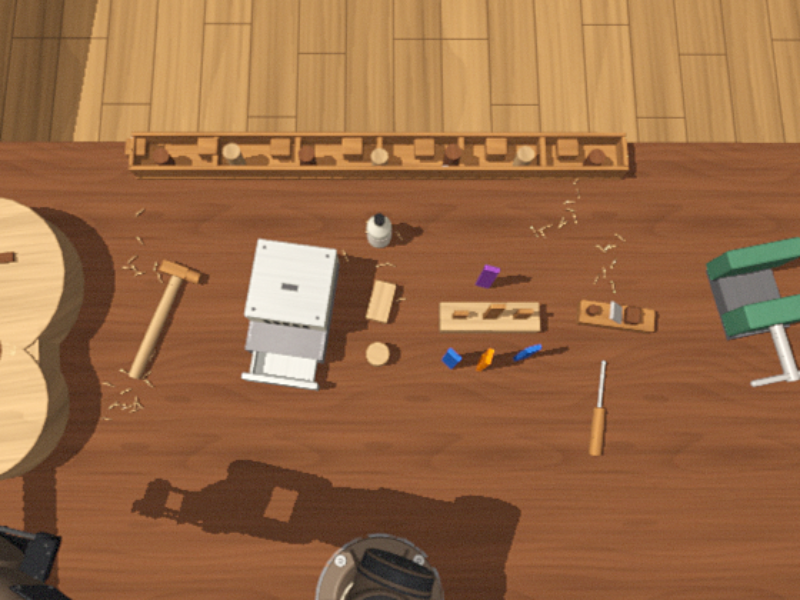

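Scene: the box is on the left with its drawer open. The stand is right of the middle, with the tall brown blank in its middle pocket at about (494,311). Coloured decoys stand around it. Next I enlarge the top view.

```bash
python3 - <<'E'
from cell import *
import cv2,numpy as np
im=read_camera("top")
cv2.imwrite("pics/raw_top.png",im)
a=cv2.resize(im[160:280,160:250],None,fx=5,fy=5,interpolation=cv2.INTER_CUBIC)  # 450x600
cv2.imwrite("pics/boxc.png",a)
b=cv2.resize(im[175:265,300:390],None,fx=6,fy=6,interpolation=cv2.INTER_CUBIC)
cv2.imwrite("pics/standc.png",b)
E
cat > h.py <<'E'
from cell import *
import cv2,numpy as np
def ray(n,u,v,c=None):
    c=c or camera_info(n);K=np.array(c["K"]);T=np.array(c["cam_to_world"])
    x,y=(u-K[0,2])/K[0,0],(v-K[1,2])/K[1,1]
    if n=="wrist":
        r=np.hypot(x,y)+1e-12;d=np.array([x/r*np.sin(r),y/r*np.sin(r),np.cos(r)])
    else: d=np.array([x,y,1])
    return T[:3,3],T[:3,:3]@d
def onz(n,u,v,z,c=None):
    o,d=ray(n,u,v,c);return o+d*(z-o[2])/d[2]
E
```

```text
(no output)
```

View pics/boxc.png

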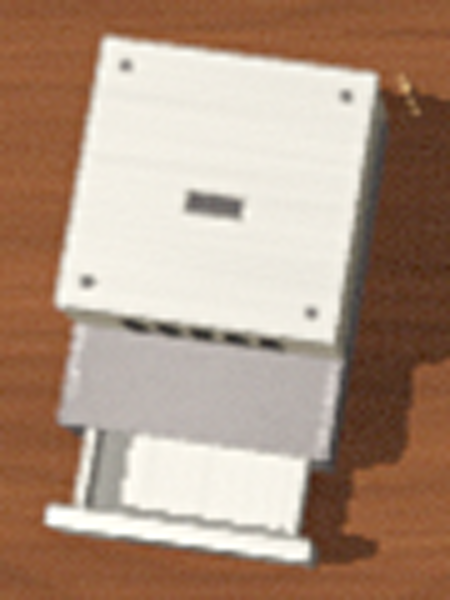

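View pics/standc.png

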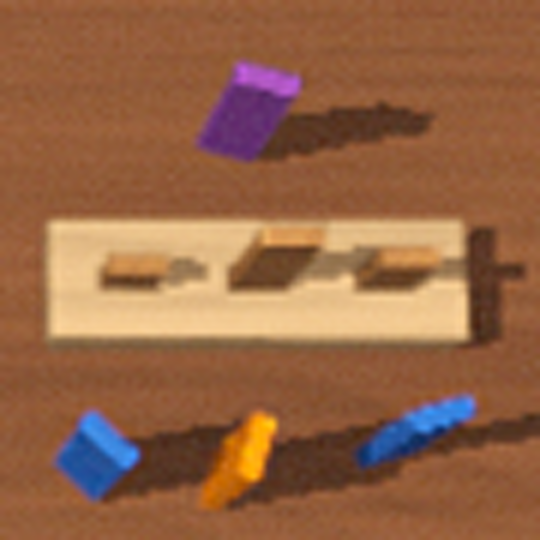

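Run:
```python
from h import *
f=lambda x,y,s,ox,oy,z:np.round(onz("top",(x+.5)/s-.5+ox,(y+.5)/s-.5+oy,z),1)[:2]
B=lambda x,y,z:f(x,y,5,160,160,z)
S=lambda x,y,z:f(x,y,6,300,175,z)
print("slot",B(214,205,125))
c=[B(*p,125) for p in((104,37),(379,73),(341,346),(57,305))];print("hood",c, np.mean(c,0))
for a,b in((0,1),(3,2)): d=c[b]-c[a];print(np.linalg.norm(d),np.degrees(np.arctan2(d[0],-d[1])))
for a,b in((3,0),(2,1)): d=c[b]-c[a];print(np.linalg.norm(d),np.degrees(np.arctan2(d[1],d[0])))
print("screws",[B(*p,125) for p in((126,65),(346,96),(311,313),(87,281))])
l,r=B(45,522,56),B(311,560,56);print("front",l,r,(l+r)/2,np.linalg.norm(r-l))
c=[S(*p,40) for p in((47,219),(465,219),(470,337),(47,338))];print("stand",c,np.mean(c,0))
print("blank",S(289,240,150), "shorts",S(137,264,80),S(137,264,100),S(405,257,100))
print("decoy tops",S(268,78,140),S(112,440,140),S(262,435,140),S(440,415,140))
c=camera_info("wrist");print(c["K"],np.round(c["cam_to_world"],2).tolist())
```

```text
slot [620.3 180.1]
hood [array([721.1, 247.1]), array([699.4,  86.1]), array([537.8, 105.6]), array([561.5, 268.1])] [629.95  176.725]
162.45580937596537 -7.67621475356058
164.21918280152295 -8.297864232939741
160.97565033258914 -7.495857639729868
162.7722642221334 -6.880518583377851
screws [array([704.1, 233.6]), array([685.5, 105.1]), array([557., 123.]), array([575.5, 251.5])]
front [444.5 283.9] [422.1 126.7] [433.3 205.3] 158.78790885958537
stand [array([ 607.7, -129.8]), array([ 607.8, -343.1]), array([ 546.8, -342.8]), array([ 546.2, -128.7])] [ 577.125 -236.1  ]
blank [ 574.2 -233.7] shorts [ 576.5 -170.3] [ 572.5 -167.9] [ 576.1 -298.7]
decoy tops [ 655.5 -228. ] [ 481.  -149.5] [ 483.3 -219.7] [ 492.8 -303.3]
[[325.1922621    0.         275.32176283]
 [  0.         325.1922621  210.91588288]
 [  0.           0.           1.        ]] [[0.24, 0.93, 0.28, 65.85], [0.97, -0.23, -0.07, 626.38], [0.0, 0.29, -0.96, 384.23], [0.0, 0.0, 0.0, 1.0]]
```

Checks: the screw-hole centre gives the same slot position as the direct reading, (620.5,180). The box yaw is about -8°, and the drawer is about 47 mm open. The blank stands at about (575,-235), and the stand yaw is about 0. I move to in front of the drawer with the fingers shut.

Request:
move_arm([
  [[2.5,-4,0],[0,0,0.6],0],
  [[2.5,-4,0],[0,0,0.6],0],
  [[2.5,-4,0],[0,0,0.6],0],
  [[2.5,-4,0],[0,0,0.6],0],
  [[2.5,-4,0],[0,0,0.6],0],
  [[2.5,-4,0],[0,0,0.6],0],
  [[2.5,-4,0],[0,0,0.6],0],
  [[2.5,-4,0],[0,0,0.6],0],
  [[2.5,-4,0],[0,0,0.5],0],
  [[2.5,-4,0],[0,0,0.3],0],
])

```text
t: 1.15
eef_pos: [397.9, 205.7, 214.8]
tcp_rot: [3.141, 0.0, 3.002]
ft_force: [1.4, 0.4, -0.7]
opening: 0.217
grip_force: 0.0
```

Request:
move_arm([
  [[0,0.1,-3.5],[0,0,0],0],
  [[0,0.1,-3.5],[0,0,0],0],
  [[0,0.1,-3.5],[0,0,0],0],
  [[0,0,-3.5],[0,0,0],0],
  [[0,0,-2.5],[0,0,0],0],
  [[0,0,-1.5],[0,0,0],0],
  [[0,0,-0.4],[0,0,0],0],
  [[0,0,0],[0,0,0],0],
])

```text
t: 1.95
eef_pos: [397.1, 210.4, 30.4]
tcp_rot: [-3.141, -0.001, 3.002]
ft_force: [-0.0, 0.2, 0.3]
opening: 0.001
grip_force: 0.0
```

Run:
```python
from h import *
im=read_camera("top");cv2.imwrite("pics/push0.png",cv2.resize(im[160:300,150:270],None,fx=4,fy=4,interpolation=cv2.INTER_CUBIC));print(state()["eef_pos"])
```

```text
[397.35958349 210.50451885  31.00669394]
```

View pics/push0.png

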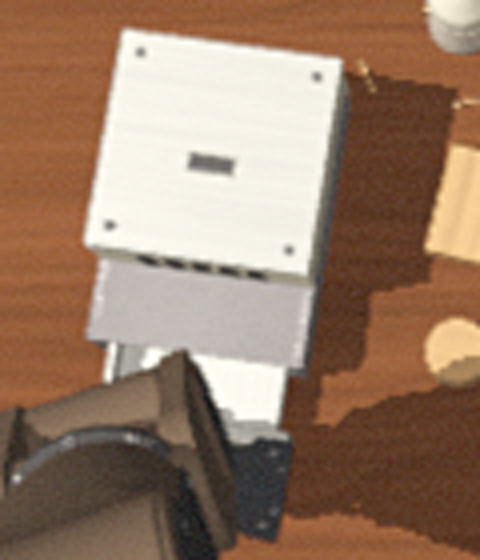

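The shut gripper stands in front of the drawer's middle. I push along the box's x.

Request:
move_arm([
  [[0.6,-0.08,0],[0,0,0],0],
  [[0.6,-0.08,0],[0,0,0],0],
  [[0.6,-0.08,0],[0,0,0],0],
  [[0.6,-0.08,0],[0,0,0],0],
  [[0.6,-0.08,0],[0,0,0],0],
  [[0.6,-0.08,0],[0,0,0],0],
  [[0.6,-0.09,0],[0,0,0],0],
  [[0.6,-0.09,0],[0,0,0],0],
  [[0.6,-0.09,0],[0,0,0],0],
  [[0,0,0],[0,0,0],0],
])

```text
t: 3.0
eef_pos: [452.2, 202.9, 30.6]
tcp_rot: [3.141, 0.001, 3.001]
ft_force: [-0.3, 0.4, -0.1]
opening: 0.004
grip_force: 0.0
```

Request:
move_arm([
  [[0.2,-0.03,0],[0,0,0],0],
  [[0.2,-0.03,0],[0,0,0],0],
  [[0.2,-0.03,0],[0,0,0],0],
  [[0.2,-0.03,0],[0,0,0],0],
  [[0,0,0],[0,0,0],0],
])

```text
t: 3.5
eef_pos: [458.9, 201.7, 30.6]
tcp_rot: [-3.141, -0.001, 3.002]
ft_force: [-2.2, -0.1, -1.7]
opening: 0.006
grip_force: 1.2
```

Request:
move_arm([
  [[0.2,-0.03,0],[0,0,0],0],
  [[0.2,-0.03,0],[0,0,0],0],
  [[0.2,-0.03,0],[0,0,0],0],
  [[0,0,0],[0,0,0],0],
])

```text
t: 3.9
eef_pos: [465.6, 200.9, 30.7]
tcp_rot: [3.141, 0.001, 3.002]
ft_force: [-0.6, -0.4, -0.4]
opening: 0.003
grip_force: 0.0
```

Request:
move_arm([
  [[0.15,-0.02,0],[0,0,0],0],
  [[0.15,-0.02,0],[0,0,0],0],
  [[0,0,0],[0,0,0],0],
])

```text
t: 4.2
eef_pos: [467.7, 200.4, 30.7]
tcp_rot: [-3.141, -0.001, 3.001]
ft_force: [-4.3, 2.1, 3.3]
opening: 0.003
grip_force: 2.4
```

Request:
move_arm([
  [[0.15,-0.02,0],[0,0,0],0],
  [[0,0,0],[0,0,0],0],
])

```text
t: 4.4
eef_pos: [467.7, 200.4, 30.6]
tcp_rot: [-3.141, -0.004, 3.002]
ft_force: [-10.9, 5.6, 7.5]
opening: 0.003
grip_force: 6.0
```

Request:
move_arm([
  [[0.15,-0.02,0],[0,0,0],0],
  [[0,0,0],[0,0,0],0],
])

```text
t: 4.6
eef_pos: [467.7, 200.3, 30.6]
tcp_rot: [-3.14, -0.007, 3.002]
ft_force: [-18.7, 9.4, 11.9]
opening: 0.002
grip_force: 9.6
```

Request:
move_arm([
  [[0.15,-0.02,0],[0,0,0],0],
  [[0,0,0],[0,0,0],0],
])

```text
t: 4.8
eef_pos: [467.7, 200.2, 30.6]
tcp_rot: [-3.139, -0.01, 3.002]
ft_force: [-25.4, 11.9, 16.7]
opening: 0.002
grip_force: 13.2
```

The TCP has stopped dead at x=467.7 while the force rises, so the drawer is on its stop, as predicted. I back off and go above the stand.

Request:
move_arm([
  [[-2,0.3,0],[0,0,0],0],
  [[-2.5,0.3,0],[0,0,0],0],
  [[0,0,3],[0,0,0],0.5],
  [[0,0,4],[0,0,0],0.5],
  [[0,0,4],[0,0,0],0.5],
  [[0,0,4],[0,0,0],0.5],
  [[0,0,4],[0,0,0],0.5],
  [[0,0,3],[0,0,0],0.5],
])

```text
t: 5.6
eef_pos: [428.1, 205.8, 253.4]
tcp_rot: [3.14, 0.003, 3.001]
ft_force: [0.9, 0.4, -0.8]
opening: 0.452
grip_force: 0.0
```

Request:
move_arm([
  [[1.3,-4,0],[0,0,-7.5],0.5],
  [[1.3,-4,0],[0,0,-7.5],0.5],
  [[1.3,-4,0],[0,0,-7.5],0.5],
  [[1.3,-4,0],[0,0,-7.5],0.5],
  [[1.3,-4,0],[0,0,-7.5],0.5],
  [[1.3,-4,0],[0,0,-7.5],0.5],
  [[1.3,-4,0],[0,0,-7.5],0.5],
  [[1.3,-4,0],[0,0,-7.5],0.5],
  [[1.3,-4,0],[0,0,-7.5],0.5],
  [[1.3,-4,0],[0,0,-7.5],0.5],
])

```text
t: 6.6
eef_pos: [558.1, -196.3, 250.8]
tcp_rot: [3.141, 0.0, 1.687]
ft_force: [1.3, -0.4, 0.0]
opening: 0.502
grip_force: 0.0
```

Request:
move_arm([
  [[0.8,-1.9,-1],[0,0,-3.4],0.5],
  [[0.9,-1.9,-1],[0,0,-3.3],0.5],
  [[0,0,0],[0,0,0],0.5],
  [[0,0,0],[0,0,0],0.5],
])

```text
t: 7.0
eef_pos: [574.5, -232.2, 230.4]
tcp_rot: [-3.141, -0.0, 1.576]
ft_force: [-0.3, -0.0, -0.7]
opening: 0.5
grip_force: 0.0
```

Run:
```python
from h import *
import json
c=camera_info("wrist");im=read_camera("wrist");cv2.imwrite("pics/raw_w1.png",im)
json.dump({k:np.array(c[k]).tolist() for k in("K","cam_to_world")},open("w1.json","w"))
t=read_camera("top");cv2.imwrite("pics/raw_t1.png",t)
o=cv2.resize(im,(800,600),interpolation=cv2.INTER_CUBIC)
cv2.imwrite("pics/w1.png",o)
s=state();print(s["eef_pos"],s["tcp_rot"])
T=np.array(c["cam_to_world"]);K=c["K"]
for p in([575,-235,150],[575,-235,40],[620.5,180,125]):
    q=T[:3,:3].T@(np.array(p)-T[:3,3]);r=np.hypot(q[0],q[1]);th=np.arctan2(r,q[2]);print(p,K[0][2]+K[0][0]*th*q[0]/r,K[1][2]+K[1][1]*th*q[1]/r)
```

```text
[ 574.60993877 -231.53331973  231.19949795] [3.14102599e+00 1.83584938e-04 1.57698826e+00]
[575, -235, 150] 277.22897017374095 221.48932725351045
[575, -235, 40] 276.72499244072173 190.42794615712882
[620.5, 180, 125] 322.1849199719724 -167.37689694435102
```

View pics/w1.png

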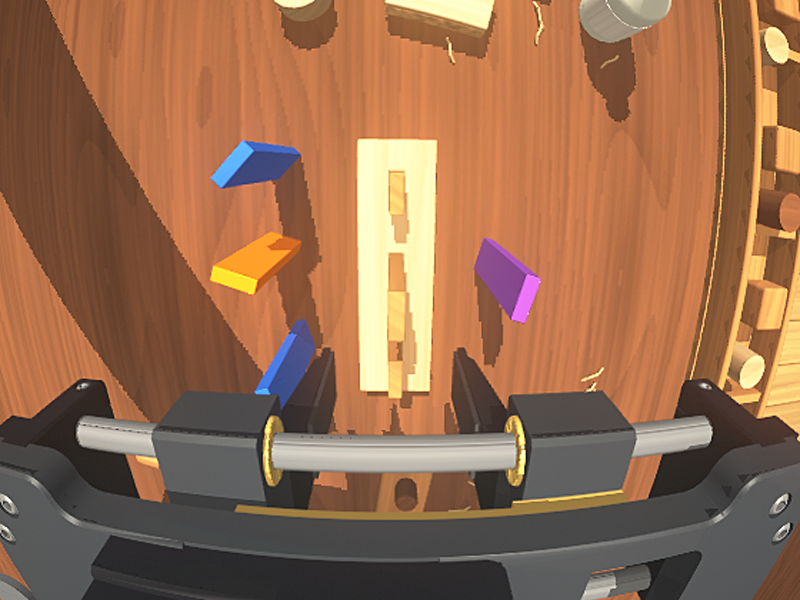

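The tall blank's top face is at about (397,316), where (575,-235,150) projects to (396,316), so the estimate holds. The decoys are clear of the fingers. I descend and grip 55 mm above its centre.

Request:
move_arm([
  [[0.05,-0.35,-3],[0,0,-0.3],0.5],
  [[0,0,-3],[0,0,0],0.5],
  [[0,0,-3],[0,0,0],0.5],
  [[0,0,-1.5],[0,0,0],0.5],
  [[0,0,-1],[0,0,0],0.5],
  [[0,0,0],[0,0,0],0.5],
])

```text
t: 7.7
eef_pos: [575.0, -235.0, 115.3]
tcp_rot: [-3.141, -0.0, 1.571]
ft_force: [-0.9, 0.1, 0.2]
opening: 0.498
grip_force: 0.0
```

Request:
move_arm([
  [[0,0,0],[0,0,0],0.3],
  [[0,0,0],[0,0,0],0.2],
  [[0,0,0],[0,0,0],0.15],
  [[0,0,0],[0,0,0],0.1],
  [[0,0,0],[0,0,0],0],
  [[0,0,0],[0,0,0],0],
  [[0,0,0],[0,0,0],0],
  [[0,0,0],[0,0,0],0],
])

```text
t: 8.5
eef_pos: [575.3, -235.7, 115.9]
tcp_rot: [3.141, 0.0, 1.57]
ft_force: [-1.3, -1.0, 3.3]
opening: 0.1
grip_force: 30.0
```

Request:
move_arm([
  [[0,0,0.5],[0,0,0],0],
  [[0,0,1],[0,0,0],0],
  [[0,0,1.5],[0,0,0],0],
  [[0,0,2],[0,0,0],0],
  [[0,0,2.5],[0,0,0],0],
  [[0,0,2.5],[0,0,0],0],
  [[0,0,2.5],[0,0,0],0],
  [[0,0,2],[0,0,0],0],
  [[0,0,1.5],[0,0,0],0],
  [[0,0,0],[0,0,0],0],
])

```text
t: 9.5
eef_pos: [575.7, -235.9, 278.4]
tcp_rot: [3.138, 0.002, 1.57]
ft_force: [-0.0, -1.0, -1.5]
opening: 0.099
grip_force: 30.0
```

Request:
move_arm([
  [[0.3,1.5,0],[0,0,-0.8],0],
  [[0.3,3,0],[0,0,-0.8],0],
  [[0.3,3,0],[0,0,-0.8],0],
  [[0.3,3,0],[0,0,-0.8],0],
  [[0.3,3,0],[0,0,-0.8],0],
  [[0.3,3,0],[0,0,-0.8],0],
  [[0.3,3,0],[0,0,-0.8],0],
  [[0.3,3,0],[0,0,-0.8],0],
  [[0.3,3,0],[0,0,-0.8],0],
  [[0.3,3,0],[0,0,-0.8],0],
])

```text
t: 10.5
eef_pos: [604.9, 50.6, 275.0]
tcp_rot: [-3.141, 0.0, 1.43]
ft_force: [0.6, 0.1, -1.0]
opening: 0.104
grip_force: 30.0
```

Request:
move_arm([
  [[0.4,3,0],[0,0,0],0],
  [[0.4,3,0],[0,0,0],0],
  [[0.4,3,0],[0,0,0],0],
  [[0.3,2.5,0],[0,0,0],0],
  [[0,1.2,0],[0,0,0],0],
  [[0,0.3,-0.5],[0,0,0],0],
  [[0,0,-1],[0,0,0],0],
  [[0,0,0],[0,0,0],0],
  [[0,0,0],[0,0,0],0],
])

```text
t: 11.4
eef_pos: [620.2, 178.3, 260.2]
tcp_rot: [-3.141, 0.0, 1.43]
ft_force: [-0.2, -0.2, 0.1]
opening: 0.106
grip_force: 30.0
```

Run:
```python
from h import *
import json
c=camera_info("wrist");im=read_camera("wrist");cv2.imwrite("pics/raw_w2.png",im)
json.dump({k:np.array(c[k]).tolist() for k in("K","cam_to_world")},open("w2.json","w"))
o=cv2.resize(im,(800,600),interpolation=cv2.INTER_CUBIC)
cv2.imwrite("pics/w2.png",o)
s=state();print(s["eef_pos"],s["tcp_rot"])
```

```text
[620.3046638  178.39260164 260.62248705] [-3.14152761e+00  1.31264546e-04  1.42958172e+00]
```

View pics/w2.png

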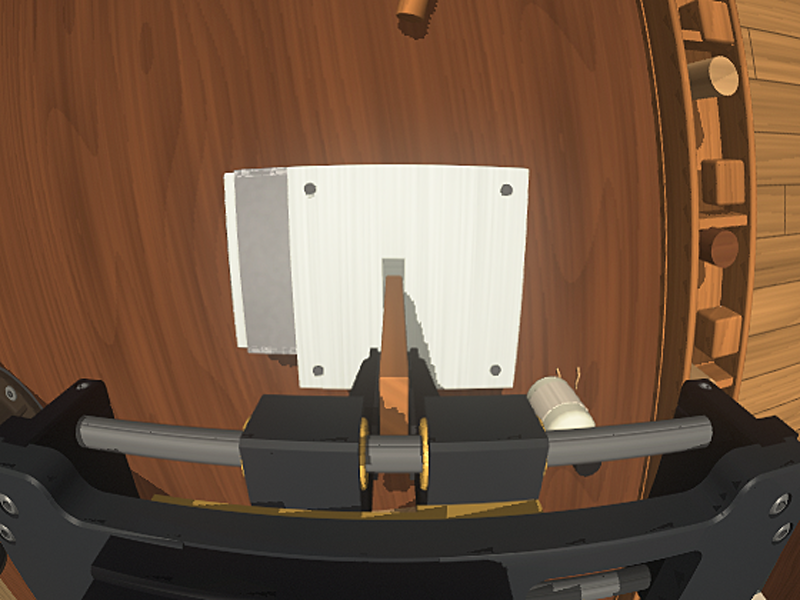

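The drawer is home, as only a thin front strip shows beside the base. The slot's far edge is at about (383–405,259), the blank's foot edge at about (387–403,276), and the four screws are visible. I measure slot and foot from these.

Run:
```python
from h import *
import json
c=json.load(open("w2.json"));im=cv2.imread("pics/raw_w2.png");g=cv2.cvtColor(im,cv2.COLOR_BGR2GRAY).astype(float)
P=[]
for x,y in((310,189),(506,190),(496,370),(318,370)):
    u,v=int(x*.7),int(y*.7);w=np.clip(170-g[v-7:v+8,u-7:u+8],0,None);Y,X=np.mgrid[v-7:v+8,u-7:u+8]
    p=onz("wrist",(X*w).sum()/w.sum(),(Y*w).sum()/w.sum(),125,c);P.append(p[:2])
P=np.array(P);print(P.round(1).tolist());m=P.mean(0)
print("sides",[np.linalg.norm(P[i]-P[(i+1)%4]).round(1) for i in range(4)])
d=P[1]-P[0]+P[2]-P[3];yaw=np.arctan2(d[1],d[0]);print("yaw",np.degrees(yaw)); d=P[0]-P[3]+P[1]-P[2];print(np.degrees(np.arctan2(d[1],d[0]))-90)
print("slot from screws",m-10*np.array([np.cos(yaw),np.sin(yaw)]))
cv2.imwrite("pics/w2c.png",cv2.resize(im[170:220,250:300],None,fx=12,fy=12,interpolation=cv2.INTER_NEAREST))
```

```text
[[573.7, 252.8], [702.5, 234.3], [684.2, 105.1], [555.2, 123.8]]
sides [np.float64(130.1), np.float64(130.4), np.float64(130.4), np.float64(130.3)]
yaw -8.199696561471761
-8.122204417692984
slot from screws [618.98062839 180.42655761]
```

View pics/w2c.png

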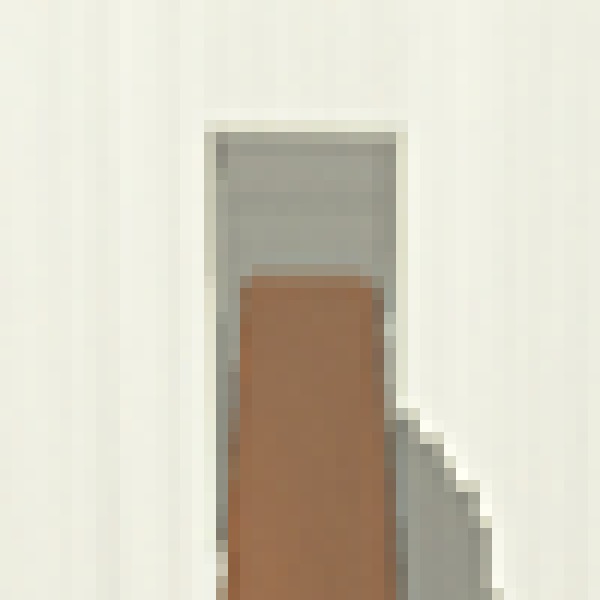

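Run:
```python
from h import *
import json
c=json.load(open("w2.json"))
q=lambda x,y,z:onz("wrist",x/12-.5+250,y/12-.5+170,z,c)[:2]
a=np.radians(-8.2);X=np.array([np.cos(a),np.sin(a)]);Y=np.array([-X[1],X[0]])
l,r=q(208,130,125),q(402,130,125);print("slot w",np.linalg.norm(r-l),"centre",(l+r)/2-17*Y)
for zf in(152,154.5,157):
    l2,r2=q(241,272,zf),q(384,272,zf);f=(l2+r2)/2-15*Y
    print(zf,"foot w",np.linalg.norm(r2-l2),"foot",f,"yaw",np.degrees(np.arctan2(*(r2-l2)[::-1])),"move box x,y",((l+r)/2-17*Y-f)@np.c_[X,Y], "world",(l+r)/2-17*Y-f)
```

```text
slot w 15.46594035006865 centre [619.08213065 181.38979845]
152 foot w 10.484938474285112 foot [619.23975252 178.20591275] yaw -8.110355676162227 move box x,y [-0.61012461  3.12885295] world [-0.15762187  3.1838857 ]
154.5 foot w 10.390723485600713 foot [619.32552713 178.80477501] yaw -8.110355676162323 move box x,y [-0.60960719  2.52387938] world [-0.24339648  2.58502344]
157 foot w 10.296508496916543 foot [619.41130173 179.40363728] yaw -8.1103556761624 move box x,y [-0.60908977  1.9189058 ] world [-0.32917109  1.98616117]
```

Request:
move_arm([
  [[-0.03,0.2,-0.5],[0,0,0],0],
  [[0,0,-1],[0,0,0],0],
  [[0,0,-0.8],[0,0,0],0],
  [[0,0,0],[0,0,0],0],
  [[0,0,0],[0,0,0],0],
])

```text
t: 11.95
eef_pos: [619.9, 181.3, 237.3]
tcp_rot: [-3.141, 0.0, 1.431]
ft_force: [-0.4, 0.4, -1.1]
opening: 0.104
grip_force: 30.0
```

Run:
```python
from h import *
import json
c=camera_info("wrist");im=read_camera("wrist");cv2.imwrite("pics/raw_w3.png",im)
json.dump({k:np.array(c[k]).tolist() for k in("K","cam_to_world")},open("w3.json","w"))
cv2.imwrite("pics/w3c.png",cv2.resize(im[155:205,250:300],None,fx=12,fy=12,interpolation=cv2.INTER_NEAREST))
s=state();print(s["eef_pos"],s["tcp_rot"],s["ft_force"])
```

```text
[620.01622776 181.36076041 237.7182886 ] [ 3.14142050e+00 -1.55720910e-05  1.43078979e+00] [ 0.29239914 -0.57161106 -1.04329134]
```

View pics/w3c.png

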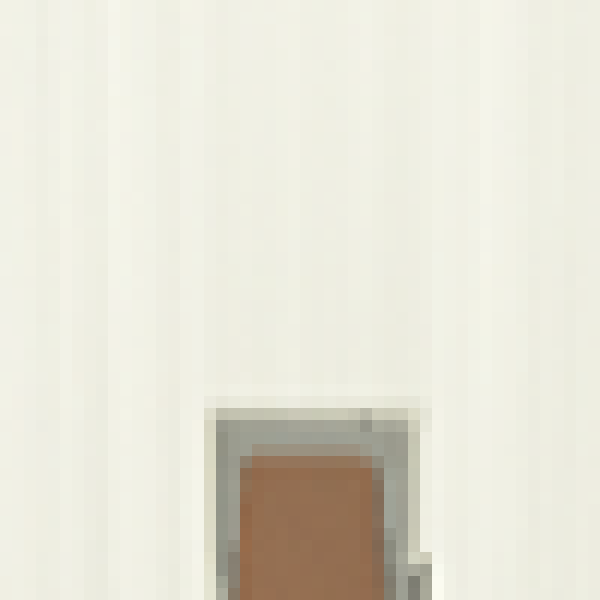

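Run:
```python
from h import *
import json
c=json.load(open("w3.json"))
q=lambda x,y,z:onz("wrist",x/12-.5+250,y/12-.5+155,z,c)[:2]
a=np.radians(-8.2);X=np.array([np.cos(a),np.sin(a)]);Y=np.array([-X[1],X[0]])
l,r=q(213,406,125),q(412,406,125);print("slot w",np.linalg.norm(r-l),"centre",(l+r)/2-17*Y)
for zf in(129.5,131.8):
    l2,r2=q(241,450,zf),q(384,450,zf);f=(l2+r2)/2-15*Y
    print(zf,"foot w",np.linalg.norm(r2-l2),"foot",f,"move box x,y",((l+r)/2-17*Y-f)@np.c_[X,Y])
s=[state()["eef_pos"].round(1) for _ in range(1)];print(s)
```

```text
slot w 14.763840035428114 centre [619.04891446 181.79575164]
129.5 foot w 10.469278176338062 foot [619.01489852 181.52087114] move box x,y [-0.00553774  0.27692185]
131.8 foot w 10.382616350652125 foot [619.09227845 182.07026852] move box x,y [-0.00376659 -0.27789523]
[array([620. , 181.4, 237.7])]
```

The foot is centred over the slot within 0.3 mm, so I lower it, watching the force.

Request:
move_arm([
  [[0,0,-0.5],[0,0,0],0],
  [[0,0,-0.5],[0,0,0],0],
  [[0,0,-0.5],[0,0,0],0],
  [[0,0,-0.5],[0,0,0],0],
  [[0,0,-0.3],[0,0,0],0],
  [[0,0,0],[0,0,0],0],
])

```text
t: 12.6
eef_pos: [619.8, 181.3, 214.1]
tcp_rot: [-3.141, 0.0, 1.431]
ft_force: [0.3, -0.1, -0.9]
opening: 0.102
grip_force: 30.0
```

Request:
move_arm([
  [[0,0,-0.5],[0,0,0],0],
  [[0,0,-0.8],[0,0,0],0],
  [[0,0,-0.8],[0,0,0],0],
  [[0,0,-0.8],[0,0,0],0],
  [[0,0,-0.8],[0,0,0],0],
  [[0,0,-0.8],[0,0,0],0],
  [[0,0,-0.5],[0,0,0],0],
  [[0,0,-0.3],[0,0,0],0],
  [[0,0,0],[0,0,0],0],
  [[0,0,0],[0,0,0],0],
])

```text
t: 13.6
eef_pos: [620.0, 181.4, 161.9]
tcp_rot: [3.141, -0.0, 1.431]
ft_force: [0.4, -0.6, 0.0]
opening: 0.106
grip_force: 30.0
```

Run:
```python
from h import *
im=read_camera("wrist");t=read_camera("scene")
a=cv2.resize(im[150:270,230:330],(400,480),interpolation=cv2.INTER_CUBIC);b=cv2.resize(t[130:250,290:390],(400,480),interpolation=cv2.INTER_CUBIC)
cv2.imwrite("pics/fin.png",np.hstack([a,b]))
s=state();print(s["eef_pos"],s["tcp_rot"],s["ft_force"],s["moment"],s["grip_force"],s["opening"])
```

```text
[620.06991073 181.36432434 162.02362478] [ 3.14090066e+00 -1.86951783e-04  1.43075018e+00] [ 0.09633237 -0.03731846 -0.73035523] [-0.15596667  0.07419782 -0.01121665] 29.997953474521637 0.10092595480001078
```

View pics/fin.png

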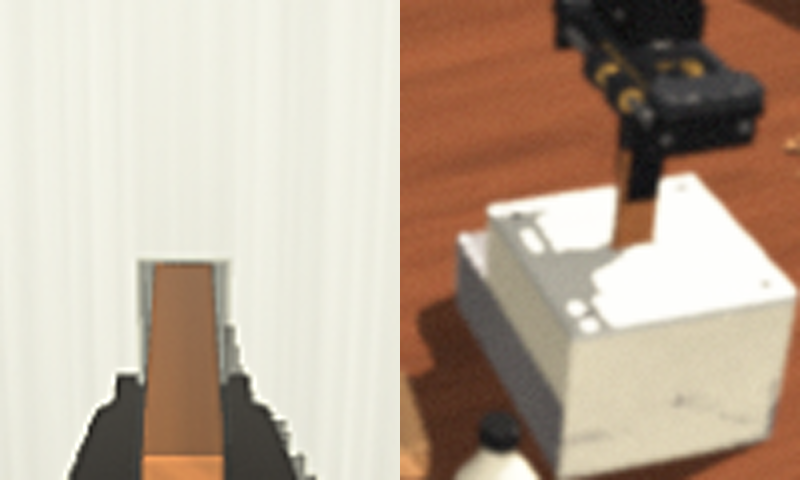

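Left: the blank is centred between the slot's sides, with slot edges at 138/230 and the blank at 153/214. Right: it stands upright, about half in, with the fingers clear of the box. The forces are about zero and the foot is at about 56 mm, far above the tray.

```bash
python3 -c "
from cell import env
print(env.job_done())"
```

```text
the job is handed in; nothing more can be done
None
```

I pushed the drawer home against its stop and handed the job in with the gripper holding the longest blank upright and about half inside the slot, side forces near zero; no verdict came back.

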